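# Clear and nest the turned tool pots

### The arm

A 6-joint arm with a two-finger parallel gripper is mounted at the origin on the work surface. World frame = base frame: x ahead of the robot, y to its left, z up, the work surface at z = 0. Lengths are in m, angles in degrees, forces in N, time in s.
With the tool pointing down it reaches from about 0.375 to 0.9 m from the base axis. Payload 3.1 kg.
Tool frame: the origin (TCP) lies on the centre line of the jaws, within the pads' length; the fingertips stand 19 mm ahead of it and the grasp point (between the pads) is the TCP (tips_ahead is the distance from the TCP to the fingertips, in m); z points along the fingers, y is the line along which they close (so a half turn about z gives the same grasp; the last joint's range is limited). The gripper opens to 87 mm and grips with 3 to 60 N. Pads are 19 mm wide; open, the fingers measure 117 mm over their backs; the gripper's body (75 mm by 190 mm) begins 51 mm behind the grasp point.
Start: joints at [56.58, 30.224, 82.088, -0, 67.689, -10.227], TCP at [0.246, 0.574, 0.242] pointing down, gripper open.
Joint ranges: [-176.69, 176.69], [-43.24, 126.21], [12.49, 139.97], [-82, 262], [0, 151.66], [-163.58, 163.58]. Speed limits (degrees/s): [159.86, 159.86, 180, 180, 180, 180].

### API

Orientations are given as a 3x3 rotation matrix whose columns are the frame's x, y, z axes.
In Python, from rig import read_state, capture, hand_in, trace, landmark_of, tips_ahead gives the robot as it stands.
- The arm moves only by the shell command python3 -m jog 'ROWS'. ROWS is JSON, a list of rows, each an object of numbers: "tx", "ty", "tz": the shift along the tool's x, y, z in cm; "roll": the turn about the tool's z in rad; "jaw": the opening, from 0 (shut) to 1 (fully open). A call has 1 to 8 rows; each row shifts and turns the commanded pose from where the row before left it, along the tool's axes as they then stand; what a row does not reach is not made up. A row lasts 1/10 s, in which the tool goes at most 50 mm and 8.59 degrees, less where a joint would pass 70% of its speed; a pose out of reach is approached as far as the arm can. A call with a gripper value outside its range is refused whole. The fingers move at their own pace and stop on an object; the grip force is fixed at half the most. Time passes only in rows, so rows that do not move let the fingers close. It gives the time, the measured TCP pose, the force, the opening and the grip force at its end, in the units of the state.
- read_state(): the state, without advancing time (a new reading comes with each control period).
- capture(name): name is "scene" or "top" or "wrist"; returns a dict with "img" (420x560x3 uint8, red, green, blue), "vertical_fov" (degrees; the focal length in pixels is half the picture's height over the tangent of half this angle, whatever the lens; pixels are square), "cx", "cy" (the principal point, pixels), "cam_to_world" (4x4, takes a point from camera to world coordinates); the wrist camera has in their place "tool_from_camera" (4x4, takes a point from camera to tool coordinates, whose origin is the TCP and whose axes are the flange's). Camera axes: x right, y up, looking along -z (the intrinsics and any distortion apply to the point x, -y, -z); pixel columns grow to the right and rows downward; lengths in m; the calibration is good to about 2 mm. A picture is of the moment at which its call begins: read the wrist's pose just before it. There is no depth.
- hand_in(): hands the job in; it is judged then, once.
Trained networks look in the newest picture that a camera, given by its name, has taken for a name from the list of things; names that differ only in an ending like _2 or _b are one class to them, and where a whole thing is asked for, a point or a joint stands for the part that bears it (a point fixed in the world has none). Each returns a list of dicts, best first, with "p" (0 to 1); they miss things now and then, are a little off and sometimes report something else, mostly with a low value. They report only what shows in the picture. A call takes as long as a camera call. They do not tell look-alikes from the thing itself.
- trace(camera, thing): "pixels" (420x560 bool, what is visible of it) and "bbox" ([left, top, width, height] in pixels, round what is visible of it).
- landmark_of(camera, thing): "point" ([row, column] in pixels: a listed point, or the origin of a listed thing).
The state is a dict: "time_s": time; "joint_positions": joint angles; "qvel": joint speeds; "tau": joint torques, N m; "position": TCP position; "tcp_rot": TCP orientation; "force": force on the tool from outside, world axes, zero at the start; "moment": the same for the moment, N m; "opening": opening from 0.0 (shut) to 1.0 (fully open); "grasp_force": force on a finger pad.
Only numpy, scipy, OpenCV 4.12 (cv2) and the standard library are available. Lean on these libraries where they do the work, as an engineer would, in place of code of your own. Each camera call takes 0.05 s, during which the arm holds its last target. There are 200 camera calls.

### The job

Tidy the three turned wooden tool pots on the carving bench: take the round offcut out of the largest pot and put it in the scrap box, then set the middle pot inside the largest where it stands, and last the smallest inside the middle one, each upright and fully home on the floor of the pot around it. Lower the pots in rather than dropping them, and leave the largest pot and the other tools and materials where they are.

Things in the scene. Friction and masses are not known exactly. Their poses are not given: they have to be found in the camera images.
- pot_large: largest tool pot: dark brown turned wood, open top, round and widening slightly upward; outside diameter 75 mm at the foot and 83 mm at the rim, 64 mm tall, wall 4 mm, floor 10 mm thick (inside diameter about 68 mm at the floor, 75 mm at the mouth). Loose, stands upright on the bench. Origin: centre of its underside, z up its axis
- pot_middle: middle tool pot: mid-brown turned wood, same form; outside diameter 60 mm at the foot and 65 mm at the rim, 82 mm tall, wall 4 mm, floor 10 mm thick (inside diameter about 53 mm at the floor, 57 mm at the mouth). Loose, stands upright on the bench, empty. Its rim stands 28 mm above the largest pot's rim when nested. Origin: centre of its underside, z up its axis
- pot_small: smallest tool pot: reddish-brown (terracotta-coloured) slim pot, same form; outside diameter 45 mm at the foot and 49 mm at the rim, 100 mm tall, wall 4 mm. Loose, stands upright on the bench, empty. Its rim stands 28 mm above the middle pot's rim when nested. Origin: centre of its underside, z up its axis
- offcut_center (a point): middle of the offcut: a pale wooden dowel offcut, 30 mm diameter and 88 mm long, standing upright on the floor of the largest pot so that its top stands 34 mm above that pot's rim; this point is its centre, 44 mm from either end, z along its axis
- scrap_box: scrap box: open plywood box, fixed to the bench, outside 160 mm (its x) by 200 mm (its y) by 55 mm tall, walls and floor 8 mm, with two small flat wood scraps lying along its inner edges. Origin: centre of its underside, z up
- chisel_yellow: bystander: chisel with a yellow handle, about 250 mm long, lying flat, origin under its middle
- chisel_wood: bystander: chisel with a wooden handle, about 250 mm long, lying flat, origin under its middle
- mallet: bystander: wooden carver's mallet lying on its side, head 70 x 110 x 60 mm centred 100 mm along its x from the origin, handle toward -x, 265 mm long over all
- sanding_block: bystander: cork sanding block 75 x 45 x 25 mm, origin under its middle
- glue_jar: bystander: white jar with an orange cap, 54 mm diameter, 75 mm tall, origin under its middle
- carved_spoon: bystander: pale carved wooden spoon 190 mm long lying flat
Not all that is in view belongs to the job. Leave any blue look-alike of the pot_small alone.

How it is judged:
By the outcome, as a careful person would: the job done as asked, in the order asked, and still so for the second after the job is handed in, with the robot touching nothing.
It also fails if it takes over 72 s, if anything falls off the work surface, if the arm or the gripper's body presses on something with over 40 N, if the wrist force passes 120 N, or if a joint passes its speed limit or range.

## Working session

There is one attempt and no reset: what is moved stays moved. The work goes in short steps, Python scripts to look and compute and a shell command to move; the robot and the scene stay as the last step left them, time stands still between calls to the robot, and variables do not carry over. Pictures are saved under pics/ and viewed, at most 10 in all, crops included, and the job is handed in when it is done.

```bash
ls; mkdir -p pics
python3 - <<'E'
from rig import *
import cv2,numpy as np
for n in ["scene","top"]:
    c=capture(n); cv2.imwrite(f"pics/{n}0.png",c["img"][:,:,::-1])
    print(n,{k:(np.round(v,3).tolist()) for k,v in c.items() if k!="img"})
    for t in ["pot_large","pot_middle","pot_small","offcut_center","scrap_box"]:
        print(t,[(np.round(d["point"],1).tolist(),round(d["p"],2)) for d in landmark_of(n,t)[:3]],[(d["bbox"],round(d["p"],2)) for d in trace(n,t)[:3]])
s=read_state();print(s["time_s"],s["position"],np.round(s["tcp_rot"],3).tolist(),tips_ahead)
E
```

```text
pics
scene {'vertical_fov': 53.393, 'cx': 270.696, 'cy': 207.898, 'cam_to_world': [[-0.835, -0.408, 0.368, 0.895], [0.55, -0.633, 0.545, 0.524], [0.011, 0.657, 0.753, 0.777], [0.0, 0.0, 0.0, 1.0]]}
pot_large [([198.3, 292.1], 0.69)] [([275.6, 170.4, 33.7, 39.2], 0.85)]
pot_middle [([292.3, 348.5], 0.66)] [([334.3, 256.6, 33.7, 46.5], 0.82)]
pot_small [([282.1, 257.0], 0.63), ([310.8, 215.3], 0.17)] [([282.5, 224.3, 24.4, 42.2], 0.89), ([247.1, 245.6, 21.1, 46.3], 0.56)]
offcut_center [([182.4, 294.4], 0.7)] [([287.2, 167.7, 10.8, 26.9], 0.78)]
scrap_box [([142.2, 238.2], 0.65)] [([194.8, 99.1, 87.3, 72.4], 0.93)]
top {'vertical_fov': 53.049, 'cx': 278.559, 'cy': 215.891, 'cam_to_world': [[0.017, 0.995, -0.095, 0.455], [-1.0, 0.016, -0.012, 0.02], [-0.01, 0.095, 0.995, 1.204], [0.0, 0.0, 0.0, 1.0]]}
pot_large [([256.2, 299.9], 0.89)] [([284.9, 238.4, 31.3, 30.4], 0.88)]
pot_middle [([235.4, 202.2], 0.98)] [([182.6, 221.7, 30.2, 24.2], 0.73), ([291.8, 245.3, 18.6, 17.4], 0.19)]
pot_small [([184.6, 245.6], 0.86), ([215.5, 247.8], 0.7)] [([236.9, 171.0, 19.8, 19.8], 0.85), ([237.2, 202.6, 17.2, 20.5], 0.58)]
offcut_center [([251.0, 301.1], 0.66)] [([295.7, 246.1, 9.6, 12.7], 0.51)]
scrap_box [([256.1, 396.3], 0.81)] [([356.6, 223.4, 84.8, 69.7], 0.9)]
1.1 [0.24610746 0.57448558 0.24156526] [[-0.919, 0.394, 0.0], [0.394, 0.919, 0.0], [-0.0, 0.0, -1.0]] 0.019
```

View pics/scene0.png

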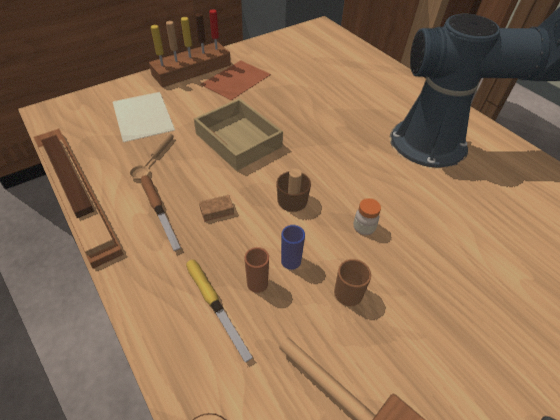

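View pics/top0.png

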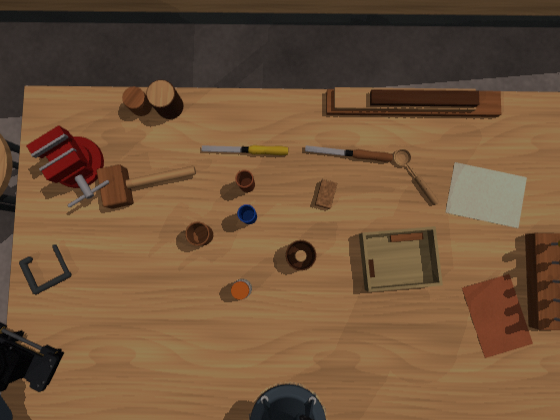

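The scene view shows the large pot with the offcut at about (193,293), the middle pot at (283,352), the terracotta pot at (270,257) and the blue decoy at (247,292). In the top view they are at (255,301), (234,200), (181,245) and (214,247), with the box at (260,398).

```bash
cat > h.py <<'E'
from rig import *
import cv2,numpy as np
from scipy.optimize import least_squares
G={"pot_large":(.0375,.0415,.064),"pot_middle":(.030,.0325,.082),"pot_small":(.0225,.0245,.100)}
def cam(n):
    s=read_state(); c=capture(n)
    if "cam_to_world" in c: M=np.array(c["cam_to_world"])
    else:
        T=np.eye(4);T[:3,:3]=s["tcp_rot"];T[:3,3]=s["position"];M=T@np.array(c["tool_from_camera"])
    return dict(M=M,f=210/np.tan(np.radians(c["vertical_fov"]/2)),cx=c["cx"],cy=c["cy"],img=c["img"],n=n)
def proj(c,P):
    q=(np.atleast_2d(P)-c["M"][:3,3])@c["M"][:3,:3]
    return np.c_[c["cx"]+c["f"]*q[:,0]/-q[:,2],c["cy"]+c["f"]*q[:,1]/q[:,2]]
def ray(c,rc,z):
    d=c["M"][:3,:3]@np.array([(rc[1]-c["cx"])/c["f"],-(rc[0]-c["cy"])/c["f"],-1]);o=c["M"][:3,3]
    return o+d*(z-o[2])/d[2]
A=np.linspace(0,2*np.pi,73)
def cyl(g,x,y,z=0):
    return np.vstack([np.c_[x+r*np.cos(A),y+r*np.sin(A),0*A+h] for r,h in((g[0],z),(g[1],z+g[2]))])
def box(p): return np.r_[p.min(0),p.max(0)]
def mbox(m):
    n,l,st,_=cv2.connectedComponentsWithStats(m.astype(np.uint8));i=1+np.argmax(st[1:,4]);x,y,w,h=st[i,:4]
    return np.array([x-.5,y-.5,x+w-.5,y+h-.5])
def fit(cams,boxes,g,x0,z=0):
    f=lambda p:np.concatenate([box(proj(c,cyl(g,*p,z)))-b for c,b in zip(cams,boxes)])
    r=least_squares(f,x0,loss="soft_l1"); return r.x,f(r.x)
E
python3 - <<'E'
from h import *
C=[cam("scene"),cam("top")]
pick={"pot_large":((193,293),(256,300)),"pot_middle":((283,352),(234,200)),"pot_small":((270,257),(181,246))}
for t,k in pick.items():
    B=[]
    for c,p in zip(C,k):
        m=min(trace(c["n"],t),key=lambda d:np.hypot(d["bbox"][0]+d["bbox"][2]/2-p[1],d["bbox"][1]+d["bbox"][3]/2-p[0]))
        px=m["pixels"]; 
        if t=="pot_large":
            o=trace(c["n"],"offcut_center")[0]["pixels"]; 
        B.append(mbox(px))
    x0=ray(C[1],k[1],.06)[:2]
    for idx in ([0],[1],[0,1]):
        x,r=fit([C[i] for i in idx],[B[i] for i in idx],G[t],x0); print(t,idx,x.round(4),r.round(1))
for c in C:
    d=trace(c["n"],"offcut_center")[0]; b=mbox(d["pixels"]); print("offcut top",b,c["n"],ray(c,[b[1],(b[0]+b[2])/2],.098).round(4),ray(c,[(b[1]+b[3])/2,(b[0]+b[2])/2],.098).round(4))
d=trace("top","scrap_box")[0]["pixels"]; cn,_=cv2.findContours(d.astype(np.uint8),0,2); 
R=cv2.boxPoints(cv2.minAreaRect(max(cn,key=cv2.contourArea))); print("box",[ray(C[1],[p[1],p[0]],.055)[:2].round(3).tolist() for p in R])
ja=trace("top","glue_jar")[0]["bbox"];print("jar",ray(C[1],[ja[1]+ja[3]/2,ja[0]+ja[2]/2],.05))
print("blue",ray(C[1],(214,247),.09))
E
```

```text
pot_large [0] [ 0.4557 -0.0322] [ 0.2 -0.6 -0.2  0.6]
pot_large [1] [ 0.4597 -0.0272] [-0.4 -0.5  0.4  0.5]
pot_large [0, 1] [ 0.4583 -0.0287] [ 0.1  0.6 -0.2  1.9  0.2  0.   1.   1. ]
pot_middle [0] [0.5089 0.247 ] [-0.2  0.1  0.2 -0.1]
pot_middle [1] [0.5134 0.2523] [-0.2 -0.1  0.2  0.1]
pot_middle [0, 1] [0.5112 0.2493] [-0.3  1.4  0.1  1.4  0.9  0.7  1.2  1. ]
pot_small [0] [0.6582 0.1235] [ 0.5 -0.1 -0.5  0.1]
pot_small [1] [0.6594 0.1264] [-0.5 -0.5  0.6  0.6]
pot_small [0, 1] [0.6587 0.1245] [ 0.5  0.3 -0.3  0.6  0.2 -0.3  1.2  0.9]
offcut top [287.5 167.5 301.5 194.5] scene [ 0.4461 -0.0426  0.098 ] [ 0.4721 -0.006   0.098 ]
offcut top [293.5 249.5 305.5 260.5] top [ 0.4723 -0.023   0.098 ] [ 0.458  -0.0232  0.098 ]
box [[0.524, -0.182], [0.548, -0.396], [0.386, -0.408], [0.363, -0.198]]
jar [0.36107362 0.1297241  0.05      ]
blue [0.56437118 0.11745671 0.09      ]
```

```bash
python3 -m jog '[{"roll":-0.1},{"roll":-0.1},{"roll":-0.1},{"roll":-0.105}]'; python3 -m jog '[{"tx":-1.4,"ty":-4},{"tx":-1.4,"ty":-4},{"tx":-1.4,"ty":-4},{"tx":-1.4,"ty":-4},{"tx":-1.4,"ty":-4},{"tx":-1.4,"ty":-4},{"tx":-1.4,"ty":-4},{"tx":-1.4,"ty":-4}]'; python3 -m jog '[{"tx":-1.4,"ty":-4},{"tx":-1.4,"ty":-4},{"tx":-1.4,"ty":-4},{"tx":-1.4,"ty":-4},{"tx":-1.4,"ty":-4},{"tx":-1.4,"ty":-4},{"tx":-1.4,"ty":-4},{"tx":-0.5,"ty":-0.2}]'
```

```text
$[0]: bad value
$[0]: bad value
$[0]: bad value
```

```bash
python3 -m jog '[{},{},{}]'
python3 - <<'E'
from h import *
c=cam("wrist");cv2.imwrite("pics/w1.png",c["img"][:,:,::-1]);s=read_state()
print(s["time_s"],s["position"].round(4) if hasattr(s["position"],"round") else s["position"],np.round(s["tcp_rot"],3).tolist(),c["M"].round(3).tolist())
for t in ["pot_large","offcut_center"]:
    for d in trace("wrist",t)[:2]: print(t,d["bbox"],d["p"],mbox(d["pixels"]))
    print(landmark_of("wrist",t)[:1])
b=mbox(trace("wrist","pot_large")[0]["pixels"])
print(fit([c],[b],G["pot_large"],[.459,-.028]))
b=mbox(trace("wrist","offcut_center")[0]["pixels"])
print(fit([c],[b],(.015,.015,.088),[.459,-.028],.01), ray(c,[(b[1]+b[3])/2,(b[0]+b[2])/2],.098))
E
```

```text
1.85 [0.2461 0.5745 0.2415] [[-0.919, 0.394, -0.0], [0.394, 0.919, -0.0], [0.0, -0.0, -1.0]] [[0.395, -0.884, -0.252, 0.177], [0.919, 0.38, 0.108, 0.605], [0.0, -0.274, 0.962, 0.384], [0.0, 0.0, 0.0, 1.0]]
[]
[]$[0]: bad value
Traceback (most recent call last):
IndexError: list index out of range
```

```bash
python3 -m jog '[{"tx":0,"ty":0,"tz":0,"roll":-0.1,"jaw":1},{"tx":0,"ty":0,"tz":0,"roll":-0.1,"jaw":1},{"tx":0,"ty":0,"tz":0,"roll":-0.1,"jaw":1},{"tx":0,"ty":0,"tz":0,"roll":-0.105,"jaw":1}]'
```

```text
time_s: 2.5
position: [0.2461, 0.5745, 0.2415]
tcp_rot: [[-1.0, -0.005, 0.0], [-0.005, 1.0, 0.0], [-0.0, 0.0, -1.0]]
force: [0.1, -0.7, -0.2]
opening: 1.0
grasp_force: 0.0
```

```bash
python3 -m jog '[{"tx":-1.4,"ty":-4,"tz":0,"roll":0,"jaw":1},{"tx":-1.4,"ty":-4,"tz":0,"roll":0,"jaw":1},{"tx":-1.4,"ty":-4,"tz":0,"roll":0,"jaw":1},{"tx":-1.4,"ty":-4,"tz":0,"roll":0,"jaw":1},{"tx":-1.4,"ty":-4,"tz":0,"roll":0,"jaw":1},{"tx":-1.4,"ty":-4,"tz":0,"roll":0,"jaw":1},{"tx":-1.4,"ty":-4,"tz":0,"roll":0,"jaw":1},{"tx":-1.4,"ty":-4,"tz":0,"roll":0,"jaw":1}]'; python3 -m jog '[{"tx":-1.4,"ty":-4,"tz":0,"roll":0,"jaw":1},{"tx":-1.4,"ty":-4,"tz":0,"roll":0,"jaw":1},{"tx":-1.4,"ty":-4,"tz":0,"roll":0,"jaw":1},{"tx":-1.4,"ty":-4,"tz":0,"roll":0,"jaw":1},{"tx":-1.4,"ty":-4,"tz":0,"roll":0,"jaw":1},{"tx":-1.4,"ty":-4,"tz":0,"roll":0,"jaw":1},{"tx":-0.5,"ty":-2,"tz":0,"roll":0,"jaw":1},{"tx":0,"ty":0,"tz":0,"roll":0,"jaw":1}]'; python3 -m jog '[{"tx":0,"ty":0,"tz":0,"roll":0,"jaw":1},{"tx":0,"ty":0,"tz":0,"roll":0,"jaw":1}]'
cat > look.py <<'E'
from h import *
import sys
def look(name,things,z=0):
    c=cam("wrist");cv2.imwrite(f"pics/{name}.png",c["img"][:,:,::-1]);s=read_state()
    print(s["time_s"],np.round(s["position"],4),np.round(s["tcp_rot"],3).tolist())
    for t in things:
        for d in trace("wrist",t)[:3]:
            b=mbox(d["pixels"]);g=G.get(t,(.015,.015,.088));zz=.01 if t not in G else z
            top=ray(c,[(b[1]+b[3])/2,(b[0]+b[2])/2],g[2]+zz)
            x,r=fit([c],[b],g,top[:2],zz); print(t,round(d["p"],2),b,x.round(4),r.round(1),"top",top.round(4))
        print([(np.round(d["point"],1),round(d["p"],2)) for d in landmark_of("wrist",t)[:1]])
look(sys.argv[1],sys.argv[2:])
E
python3 look.py w1 pot_large offcut_center
```

```text
time_s: 3.3
position: [0.3587, 0.253, 0.2419]
tcp_rot: [[-1.0, -0.001, 0.001], [-0.001, 1.0, 0.0], [-0.001, 0.0, -1.0]]
force: [1.6, -0.5, 0.6]
opening: 1.0
grasp_force: 0.0
time_s: 4.1
position: [0.4488, -0.0082, 0.2418]
tcp_rot: [[-1.0, 0.004, 0.002], [0.004, 1.0, -0.001], [-0.002, -0.001, -1.0]]
force: [0.2, -0.5, -0.3]
opening: 0.997
grasp_force: 0.0
time_s: 4.3
position: [0.4465, -0.0044, 0.2415]
tcp_rot: [[-1.0, -0.001, -0.001], [-0.001, 1.0, 0.001], [0.001, 0.001, -1.0]]
force: [0.1, 0.4, -0.2]
opening: 1.002
grasp_force: 0.0
4.35 [ 0.4465 -0.0043  0.2415] [[-1.0, -0.002, -0.001], [-0.002, 1.0, 0.0], [0.001, 0.0, -1.0]]
pot_large 0.56 [224.5 163.5 296.5 238.5] [ 0.4578 -0.0264] [-1.  -0.2  1.   0.2] top [ 0.4541 -0.0264  0.064 ]
[(array([191.1, 263.5]), 0.71)]
offcut_center 0.88 [245.5 182.5 275.5 224.5] [ 0.4562 -0.0247] [-0.4 -1.8  0.6  1.1] top [ 0.4478 -0.024   0.098 ]
[(array([202.8, 264.5]), 0.6)]
```

View pics/w1.png

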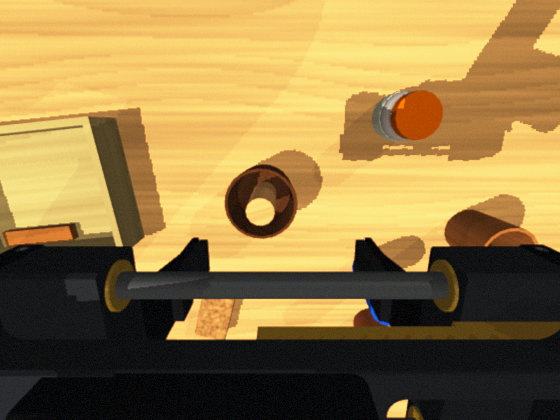

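The wrist picture shows the dowel top at about (211,260) and the large pot's rim centred at about (201,261), which agrees with the fits.

```bash
python3 -m jog '[{"tx":-1.05,"ty":-2.1,"tz":3,"roll":0,"jaw":0.8},{"tx":0,"ty":0,"tz":4,"roll":0,"jaw":0.8},{"tx":0,"ty":0,"tz":3,"roll":0,"jaw":0.8},{"tx":0,"ty":0,"tz":2.5,"roll":0,"jaw":0.8},{"tx":0,"ty":0,"tz":1.7,"roll":0,"jaw":0.8},{"tx":0,"ty":0,"tz":1,"roll":0,"jaw":0.8},{"tx":0,"ty":0,"tz":0,"roll":0,"jaw":0.8},{"tx":0,"ty":0,"tz":0,"roll":0,"jaw":0.8}]'; python3 -m jog '[{"tx":0,"ty":0,"tz":0,"roll":0,"jaw":0},{"tx":0,"ty":0,"tz":0,"roll":0,"jaw":0},{"tx":0,"ty":0,"tz":0,"roll":0,"jaw":0},{"tx":0,"ty":0,"tz":0,"roll":0,"jaw":0},{"tx":0,"ty":0,"tz":0,"roll":0,"jaw":0},{"tx":0,"ty":0,"tz":0,"roll":0,"jaw":0},{"tx":0,"ty":0,"tz":0,"roll":0,"jaw":0},{"tx":0,"ty":0,"tz":0,"roll":0,"jaw":0}]'
```

```text
time_s: 5.35
position: [0.4581, -0.0264, 0.0899]
tcp_rot: [[-1.0, -0.001, 0.001], [-0.001, 1.0, -0.0], [-0.001, -0.0, -1.0]]
force: [-0.4, 0.1, -0.5]
opening: 0.797
grasp_force: 0.0
time_s: 6.15
position: [0.4578, -0.0265, 0.0896]
tcp_rot: [[-1.0, -0.0, 0.0], [-0.0, 1.0, -0.0], [-0.0, -0.0, -1.0]]
force: [-0.2, 0.3, 1.2]
opening: 0.336
grasp_force: 30.0
```

```bash
python3 -m jog '[{"tx":0,"ty":0,"tz":-1,"roll":0,"jaw":0},{"tx":0,"ty":0,"tz":-2,"roll":0,"jaw":0},{"tx":0,"ty":0,"tz":-3,"roll":0,"jaw":0},{"tx":0,"ty":0,"tz":-3,"roll":0,"jaw":0},{"tx":0,"ty":0,"tz":-2,"roll":0,"jaw":0},{"tx":0,"ty":-1,"tz":-1,"roll":0,"jaw":0},{"tx":0,"ty":-2,"tz":0,"roll":0,"jaw":0},{"tx":0,"ty":-3,"tz":0,"roll":0,"jaw":0}]'; python3 -m jog '[{"tx":0,"ty":-4,"tz":0,"roll":0,"jaw":0},{"tx":0,"ty":-4,"tz":0,"roll":0,"jaw":0},{"tx":0,"ty":-4,"tz":0,"roll":0,"jaw":0},{"tx":0,"ty":-4,"tz":0,"roll":0,"jaw":0},{"tx":0,"ty":-3,"tz":0,"roll":0,"jaw":0},{"tx":0,"ty":-2,"tz":0,"roll":0,"jaw":0},{"tx":0,"ty":0,"tz":1,"roll":0,"jaw":0},{"tx":0,"ty":0,"tz":2,"roll":0,"jaw":0}]'; python3 -m jog '[{"tx":0,"ty":0,"tz":3,"roll":0,"jaw":0},{"tx":0,"ty":0,"tz":3,"roll":0,"jaw":0},{"tx":0,"ty":0,"tz":1.5,"roll":0,"jaw":0},{"tx":0,"ty":0,"tz":1,"roll":0,"jaw":0},{"tx":0,"ty":0,"tz":0.2,"roll":0,"jaw":0},{"tx":0,"ty":0,"tz":0,"roll":0,"jaw":0},{"tx":0,"ty":0,"tz":0,"roll":0,"jaw":0}]'
```

```text
time_s: 6.95
position: [0.4572, -0.0866, 0.2099]
tcp_rot: [[-1.0, -0.002, -0.0], [-0.002, 1.0, 0.0], [0.0, 0.0, -1.0]]
force: [0.7, 0.5, -1.0]
opening: 0.334
grasp_force: 30.0
time_s: 7.75
position: [0.4579, -0.2966, 0.1796]
tcp_rot: [[-1.0, 0.001, 0.001], [0.001, 1.0, -0.001], [-0.001, -0.001, -1.0]]
force: [-0.3, 0.5, -1.6]
opening: 0.336
grasp_force: 30.0
time_s: 8.45
position: [0.4583, -0.2966, 0.0933]
tcp_rot: [[-1.0, -0.001, 0.001], [-0.001, 1.0, -0.001], [-0.001, -0.001, -1.0]]
force: [-0.5, 0.0, -1.2]
opening: 0.34
grasp_force: 30.0
```

```bash
python3 -m jog '[{"tx":0,"ty":0,"tz":0.4,"roll":0,"jaw":0},{"tx":0,"ty":0,"tz":0,"roll":0,"jaw":0},{"tx":0,"ty":0,"tz":0,"roll":0,"jaw":0.7},{"tx":0,"ty":0,"tz":0,"roll":0,"jaw":0.7},{"tx":0,"ty":0,"tz":0,"roll":0,"jaw":0.7},{"tx":0,"ty":0,"tz":0,"roll":0,"jaw":0.7}]'; python3 -m jog '[{"tx":0,"ty":0,"tz":-2,"roll":0,"jaw":0.9},{"tx":0,"ty":0,"tz":-3,"roll":0,"jaw":1},{"tx":0,"ty":0,"tz":-4,"roll":0,"jaw":1},{"tx":0,"ty":0,"tz":-4,"roll":0,"jaw":1},{"tx":0,"ty":4,"tz":-2.2,"roll":0,"jaw":1},{"tx":0,"ty":4.5,"tz":0,"roll":0,"jaw":1},{"tx":0,"ty":4.5,"tz":0,"roll":0,"jaw":1},{"tx":0,"ty":4.5,"tz":0,"roll":0,"jaw":1}]';  python3 -m jog '[{"tx":0,"ty":4.5,"tz":0,"roll":0,"jaw":1},{"tx":0,"ty":4.5,"tz":0,"roll":0,"jaw":1},{"tx":0,"ty":0.5,"tz":0,"roll":0,"jaw":1},{"tx":0,"ty":0,"tz":0,"roll":0,"jaw":1},{"tx":0,"ty":0,"tz":0,"roll":0,"jaw":1}]'; python3 look.py w2 pot_large offcut_center
```

```text
time_s: 9.05
position: [0.4578, -0.2966, 0.0887]
tcp_rot: [[-1.0, -0.0, 0.0], [-0.0, 1.0, -0.0], [-0.0, -0.0, -1.0]]
force: [0.2, 0.8, 0.3]
opening: 0.609
grasp_force: 0.0
time_s: 9.85
position: [0.4575, -0.12, 0.241]
tcp_rot: [[-1.0, 0.001, 0.001], [0.001, 1.0, -0.0], [-0.001, -0.0, -1.0]]
force: [-0.4, 0.8, -0.1]
opening: 1.001
grasp_force: 0.0
time_s: 10.35
position: [0.4582, -0.0273, 0.2407]
tcp_rot: [[-1.0, -0.0, 0.001], [-0.0, 1.0, -0.001], [-0.001, -0.001, -1.0]]
force: [0.4, 0.7, -0.2]
opening: 1.002
grasp_force: 0.0
10.4 [ 0.4582 -0.0277  0.2406] [[-1.0, 0.001, 0.001], [0.001, 1.0, -0.001], [-0.001, -0.001, -1.0]]
pot_large 0.72 [244.5 154.5 318.5 228.5] [ 0.4577 -0.0261] [-0.5 -0.6  0.5  0.7] top [ 0.4551 -0.0261  0.064 ]
[(array([181.8, 282.9]), 0.9)]
offcut_center 0.81 [ -0.5 171.5  85.5 213.5] [ 0.4553 -0.2916] [-0.5 -0.6  0.7  0.5] top [ 0.4481 -0.2622  0.098 ]
[(array([191.1,  51.2]), 0.82)]
```

```bash
python3 -m jog '[{"tx":-0.8,"ty":4,"tz":0,"roll":0,"jaw":1},{"tx":-0.8,"ty":4,"tz":0,"roll":0,"jaw":1},{"tx":-0.8,"ty":4,"tz":0,"roll":0,"jaw":1},{"tx":-0.8,"ty":4,"tz":0,"roll":0,"jaw":1},{"tx":-0.8,"ty":4,"tz":0,"roll":0,"jaw":1},{"tx":-0.8,"ty":4,"tz":0,"roll":0,"jaw":1},{"tx":-0.5,"ty":2.5,"tz":0,"roll":0,"jaw":1},{"tx":0,"ty":1,"tz":0,"roll":0,"jaw":1}]'; python3 -m jog '[{"tx":0,"ty":0,"tz":0,"roll":0,"jaw":1},{"tx":0,"ty":0,"tz":0,"roll":0,"jaw":1}]'; python3 look.py w3 pot_middle
```

```text
time_s: 11.4
position: [0.5115, 0.2502, 0.2403]
tcp_rot: [[-1.0, -0.002, 0.001], [-0.002, 1.0, 0.0], [-0.001, 0.0, -1.0]]
force: [-0.2, -0.4, -0.6]
opening: 0.997
grasp_force: 0.0
time_s: 11.6
position: [0.5103, 0.2472, 0.2403]
tcp_rot: [[-1.0, 0.0, -0.001], [0.0, 1.0, -0.001], [0.001, -0.001, -1.0]]
force: [-0.2, -0.2, -0.1]
opening: 0.998
grasp_force: 0.0
11.65 [0.5104 0.247  0.2404] [[-1.0, 0.001, -0.001], [0.001, 1.0, -0.001], [0.001, -0.001, -1.0]]
pot_middle 0.95 [254.5 161.5 315.5 227.5] [0.5107 0.2521] [-0.5 -0.7  0.5  0.7] top [0.5059 0.2521 0.082 ]
[(array([186.8, 283.2]), 0.92)]
```

View pics/w3.png

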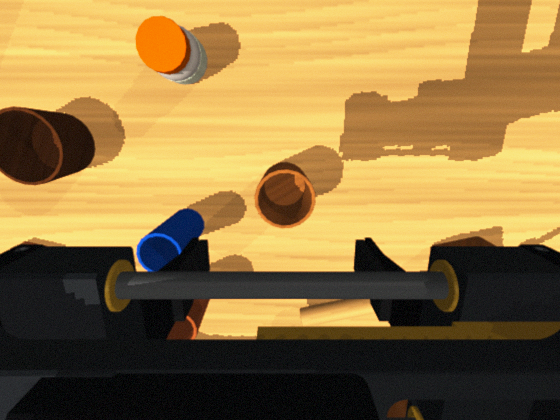

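The picture shows the middle pot's rim centred at about (197,285), clear of the finger path. The blue decoy is at (250,160), off to the side.

```bash
python3 -m jog '[{"tx":0,"ty":0.5,"tz":3,"roll":0,"jaw":1},{"tx":0,"ty":0,"tz":4,"roll":0,"jaw":1},{"tx":0,"ty":0,"tz":3,"roll":0,"jaw":1},{"tx":0,"ty":0,"tz":2.6,"roll":0,"jaw":1},{"tx":0,"ty":0,"tz":2,"roll":0,"jaw":1},{"tx":0,"ty":0,"tz":1.5,"roll":0,"jaw":1},{"tx":0,"ty":0,"tz":0,"roll":0,"jaw":1},{"tx":0,"ty":0,"tz":0,"roll":0,"jaw":1}]'; python3 -m jog '[{"tx":0,"ty":0,"tz":0,"roll":0,"jaw":0.85},{"tx":0,"ty":0,"tz":0,"roll":0,"jaw":0.8},{"tx":0,"ty":0,"tz":0,"roll":0,"jaw":0.75},{"tx":0,"ty":0,"tz":0,"roll":0,"jaw":0},{"tx":0,"ty":0,"tz":0,"roll":0,"jaw":0},{"tx":0,"ty":0,"tz":0,"roll":0,"jaw":0}]'
```

```text
time_s: 12.55
position: [0.511, 0.2528, 0.0798]
tcp_rot: [[-1.0, 0.001, -0.0], [0.001, 1.0, -0.0], [0.0, -0.0, -1.0]]
force: [0.4, 0.3, 0.0]
opening: 0.999
grasp_force: 0.0
time_s: 13.15
position: [0.5111, 0.2534, 0.0801]
tcp_rot: [[-1.0, -0.0, 0.001], [-0.0, 1.0, -0.0], [-0.001, -0.0, -1.0]]
force: [0.1, -2.3, 4.4]
opening: 0.731
grasp_force: 30.0
```

```bash
python3 -m jog '[{"tx":0,"ty":0,"tz":-1,"roll":0,"jaw":0},{"tx":0,"ty":0,"tz":-2,"roll":0,"jaw":0},{"tx":0,"ty":0,"tz":-3,"roll":0,"jaw":0},{"tx":0,"ty":0,"tz":-3,"roll":0,"jaw":0},{"tx":0,"ty":0,"tz":-2,"roll":0,"jaw":0},{"tx":0.3,"ty":-1,"tz":-1,"roll":0,"jaw":0},{"tx":0.5,"ty":-2.5,"tz":0,"roll":0,"jaw":0},{"tx":0.5,"ty":-3,"tz":0,"roll":0,"jaw":0}]'; python3 -m jog '[{"tx":0.8,"ty":-4,"tz":0,"roll":0,"jaw":0},{"tx":0.8,"ty":-4,"tz":0,"roll":0,"jaw":0},{"tx":0.8,"ty":-4,"tz":0,"roll":0,"jaw":0},{"tx":0.8,"ty":-4,"tz":0,"roll":0,"jaw":0},{"tx":0.5,"ty":-3,"tz":0,"roll":0,"jaw":0},{"tx":0.3,"ty":-2.4,"tz":0,"roll":0,"jaw":0},{"tx":0,"ty":0,"tz":0,"roll":0,"jaw":0},{"tx":0,"ty":0,"tz":0,"roll":0,"jaw":0}]'; python3 look.py w4 pot_middle pot_large; python3 -c "
import cv2
from h import *
c=cam('scene');cv2.imwrite('pics/s4.png',cv2.resize(c['img'][100:240,200:390,::-1],None,fx=4,fy=4))"
```

```text
time_s: 13.95
position: [0.4967, 0.1881, 0.1995]
tcp_rot: [[-1.0, -0.002, -0.001], [-0.002, 1.0, 0.0], [0.001, 0.0, -1.0]]
force: [-0.1, -1.5, -2.2]
opening: 0.732
grasp_force: 30.0
time_s: 14.75
position: [0.4568, -0.0256, 0.1992]
tcp_rot: [[-1.0, 0.002, -0.002], [0.002, 1.0, 0.001], [0.002, 0.001, -1.0]]
force: [0.6, 0.5, -1.0]
opening: 0.73
grasp_force: 30.0
14.8 [ 0.457  -0.025   0.1992] [[-1.0, 0.0, -0.001], [0.0, 1.0, 0.001], [0.001, 0.001, -1.0]]
pot_middle 0.98 [221.5 186.5 341.5 271.5] [ 0.4849 -0.0314] [ 17.9   2.2 -33.   -1.9] top [ 0.4757 -0.0243  0.082 ]
[(array([225.1, 277.1]), 0.73)]
pot_large 0.77 [237.5 157.5 321.5 214.5] [ 0.45   -0.0261] [-0.9 -5.3  0.9 23.2] top [ 0.4386 -0.026   0.064 ]
[(array([193. , 278.9]), 0.91)]
```

View pics/w4.png

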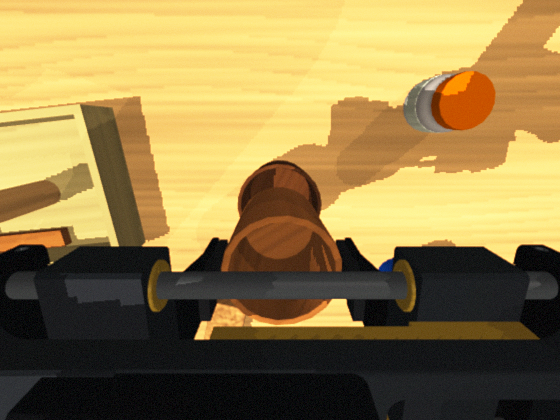

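The held middle pot, rim centred near column 281, lines up over the large pot at column 279.5.

```bash
python3 -m jog '[{"tx":-0.1,"ty":-0.1,"tz":1,"roll":0,"jaw":0},{"tx":0,"ty":0,"tz":2,"roll":0,"jaw":0},{"tx":0,"ty":0,"tz":2,"roll":0,"jaw":0},{"tx":0,"ty":0,"tz":1,"roll":0,"jaw":0},{"tx":0,"ty":0,"tz":0.8,"roll":0,"jaw":0},{"tx":0,"ty":0,"tz":0.7,"roll":0,"jaw":0},{"tx":0,"ty":0,"tz":0,"roll":0,"jaw":0},{"tx":0,"ty":0,"tz":0,"roll":0,"jaw":0}]'; python3 -m jog '[{"tx":0,"ty":0,"tz":0.5,"roll":0,"jaw":0},{"tx":0,"ty":0,"tz":0.5,"roll":0,"jaw":0},{"tx":0,"ty":0,"tz":0.5,"roll":0,"jaw":0},{"tx":0,"ty":0,"tz":0.5,"roll":0,"jaw":0},{"tx":0,"ty":0,"tz":0.4,"roll":0,"jaw":0},{"tx":0,"ty":0,"tz":0.3,"roll":0,"jaw":0},{"tx":0,"ty":0,"tz":0,"roll":0,"jaw":0},{"tx":0,"ty":0,"tz":0,"roll":0,"jaw":0}]'
```

```text
time_s: 15.85
position: [0.459, -0.0266, 0.1247]
tcp_rot: [[-1.0, -0.0, 0.001], [-0.0, 1.0, -0.0], [-0.001, -0.0, -1.0]]
force: [-0.3, 0.4, -0.8]
opening: 0.731
grasp_force: 30.0
time_s: 16.65
position: [0.4587, -0.0265, 0.0975]
tcp_rot: [[-1.0, -0.0, -0.0], [-0.0, 1.0, 0.0], [0.0, 0.0, -1.0]]
force: [0.7, -0.4, -1.1]
opening: 0.729
grasp_force: 30.0
```

```bash
python3 -m jog '[{"tx":0,"ty":0,"tz":0.3,"roll":0,"jaw":0},{"tx":0,"ty":0,"tz":0.2,"roll":0,"jaw":0},{"tx":0,"ty":0,"tz":0.1,"roll":0,"jaw":0},{"tx":0,"ty":0,"tz":0,"roll":0,"jaw":0},{"tx":0,"ty":0,"tz":0,"roll":0,"jaw":0}]'; python3 -m jog '[{"tx":0,"ty":0,"tz":0.1,"roll":0,"jaw":0},{"tx":0,"ty":0,"tz":0,"roll":0,"jaw":0}]'; python3 -m jog '[{"tx":0,"ty":0,"tz":0.1,"roll":0,"jaw":0},{"tx":0,"ty":0,"tz":0,"roll":0,"jaw":0}]'
```

```text
time_s: 17.15
position: [0.4587, -0.0265, 0.0915]
tcp_rot: [[-1.0, -0.0, -0.0], [-0.0, 1.0, 0.0], [0.0, 0.0, -1.0]]
force: [0.0, -0.1, -1.2]
opening: 0.733
grasp_force: 30.0
time_s: 17.35
position: [0.4587, -0.0265, 0.0905]
tcp_rot: [[-1.0, -0.0, -0.0], [-0.0, 1.0, -0.0], [0.0, -0.0, -1.0]]
force: [-0.6, -0.1, -0.9]
opening: 0.732
grasp_force: 30.0
time_s: 17.55
position: [0.4589, -0.0265, 0.09]
tcp_rot: [[-1.0, -0.0, 0.001], [-0.0, 1.0, -0.0], [-0.001, -0.0, -1.0]]
force: [-1.3, -0.9, 4.0]
opening: 0.73
grasp_force: 30.0
```

```bash
python3 -m jog '[{"tx":0,"ty":0,"tz":0,"roll":0,"jaw":0.78},{"tx":0,"ty":0,"tz":0,"roll":0,"jaw":0.85},{"tx":0,"ty":0,"tz":0,"roll":0,"jaw":0.95},{"tx":0,"ty":0,"tz":0,"roll":0,"jaw":0.95}]';  python3 -m jog '[{"tx":0,"ty":0,"tz":-1,"roll":0,"jaw":1},{"tx":0,"ty":0,"tz":-2,"roll":0,"jaw":1},{"tx":0,"ty":0,"tz":-4,"roll":0,"jaw":1},{"tx":0,"ty":0,"tz":-4,"roll":0,"jaw":1},{"tx":0,"ty":0,"tz":-3,"roll":0,"jaw":1},{"tx":0,"ty":0,"tz":-1,"roll":0,"jaw":1},{"tx":0,"ty":0,"tz":0,"roll":0,"jaw":1},{"tx":0,"ty":0,"tz":0,"roll":0,"jaw":1}]'; sed -i '/^look(/d' look.py; cp look.py lk.py
python3 - <<'E'
from lk import *
look("w5",["pot_middle"],.01); look("w5b",["pot_large"],0)
E
```

```text
time_s: 17.95
position: [0.4587, -0.0264, 0.0894]
tcp_rot: [[-1.0, -0.0, -0.0], [-0.0, 1.0, 0.0], [0.0, 0.0, -1.0]]
force: [-1.1, 0.6, 0.5]
opening: 0.92
grasp_force: 0.0
time_s: 18.75
position: [0.4579, -0.0262, 0.2388]
tcp_rot: [[-1.0, -0.0, -0.002], [-0.0, 1.0, 0.001], [0.002, 0.001, -1.0]]
force: [-0.1, 0.1, 0.0]
opening: 0.999
grasp_force: 0.0
18.8 [ 0.4576 -0.0262  0.2383] [[-1.0, -0.0, -0.003], [-0.0, 1.0, 0.001], [0.003, 0.001, -1.0]]
pot_middle 0.71 [246.5 162.5 310.5 231.5] [ 0.4582 -0.0278] [-0.1 -0.5  0.1  0.5] top [ 0.4533 -0.0278  0.092 ]
[(array([186.5, 278.3]), 0.63)]
18.95 [ 0.4579 -0.0263  0.2381] [[-1.0, -0.0, -0.003], [-0.0, 1.0, 0.001], [0.003, 0.001, -1.0]]
pot_large 0.64 [241.5 154.5 316.5 215.5] [ 0.4467 -0.0273] [-0.6 -8.   0.6  6.4] top [ 0.446  -0.0273  0.064 ]
pot_large 0.55 [246.5 163.5 310.5 232.5] [ 0.4648 -0.0278] [-5.4 -2.7  5.6  4.3] top [ 0.4605 -0.0279  0.064 ]
[]
```

View pics/w5.png

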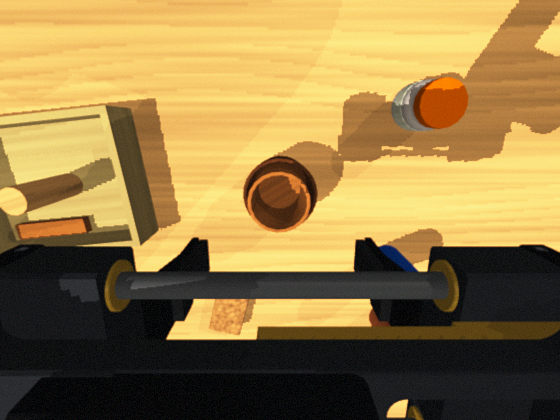

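The middle pot is seated concentrically at about (200,280), and the offcut stands in the box at about (200,15).

```bash
python3 -m jog '[{"tx":-1.5,"ty":1,"tz":0,"roll":0,"jaw":1},{"tx":-3,"ty":2.2,"tz":0,"roll":0,"jaw":1},{"tx":-3.5,"ty":3,"tz":0,"roll":0,"jaw":1},{"tx":-3.5,"ty":3,"tz":0,"roll":0,"jaw":1},{"tx":-3.5,"ty":3,"tz":0,"roll":0,"jaw":1},{"tx":-3,"ty":2,"tz":0,"roll":0,"jaw":1},{"tx":-2,"ty":1,"tz":0,"roll":0,"jaw":1},{"tx":0,"ty":0,"tz":0,"roll":0,"jaw":1}]';  python3 -m jog '[{"tx":0,"ty":0,"tz":0,"roll":0,"jaw":1},{"tx":0,"ty":0,"tz":0,"roll":0,"jaw":1}]'; python3 -c "
from lk import *
look('w6',['pot_small'])"
```

```text
time_s: 19.85
position: [0.6609, 0.1271, 0.2381]
tcp_rot: [[-1.0, -0.002, 0.001], [-0.002, 1.0, 0.0], [-0.001, 0.0, -1.0]]
force: [-0.1, -0.2, -0.2]
opening: 1.002
grasp_force: 0.0
time_s: 20.05
position: [0.6573, 0.1249, 0.2389]
tcp_rot: [[-1.0, 0.0, -0.003], [0.0, 1.0, -0.0], [0.003, -0.0, -1.0]]
force: [-1.0, 0.3, 0.3]
opening: 1.001
grasp_force: 0.0
20.1 [0.6574 0.1248 0.2392] [[-1.0, 0.001, -0.002], [0.001, 1.0, -0.0], [0.002, -0.0, -1.0]]
pot_small 0.72 [248.5  77.5 301.5 133.5] [0.5664 0.1205] [-0.7 -0.6  0.7  0.8] top [0.5658 0.1205 0.1   ]
pot_small 0.59 [258.5 167.5 307.5 227.5] [0.6579 0.1277] [-0.4 -0.2  0.4  0.2] top [0.6511 0.1277 0.1   ]
pot_small 0.23 [ 76.5 131.5 128.5 200.5] [ 0.6282 -0.0464] [-1.1 12.5 36.1 -1.1] top [ 0.62  -0.044  0.1  ]
[(array([185.3, 279.2]), 0.71)]
```

View pics/w6.png

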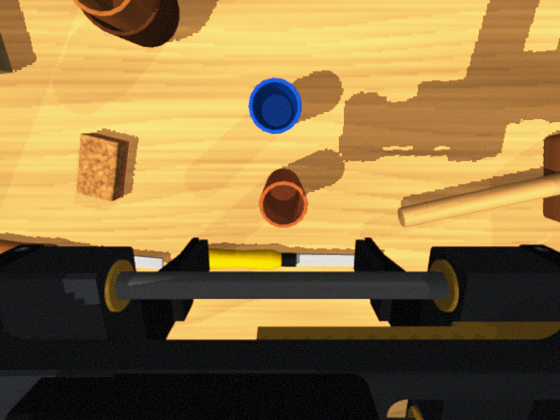

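The terracotta pot's rim is at about (205,283), with the blue decoy well behind it at (105,275).

```bash
python3 -m jog '[{"tx":0,"ty":0.3,"tz":2,"roll":0,"jaw":0.9},{"tx":0,"ty":0,"tz":4,"roll":0,"jaw":0.9},{"tx":0,"ty":0,"tz":3,"roll":0,"jaw":0.9},{"tx":0,"ty":0,"tz":2.2,"roll":0,"jaw":0.9},{"tx":0,"ty":0,"tz":2,"roll":0,"jaw":0.9},{"tx":0,"ty":0,"tz":1,"roll":0,"jaw":0.9},{"tx":0,"ty":0,"tz":0,"roll":0,"jaw":0.9},{"tx":0,"ty":0,"tz":0,"roll":0,"jaw":0.8}]'; python3 -m jog '[{"tx":0,"ty":0,"tz":0,"roll":0,"jaw":0.75},{"tx":0,"ty":0,"tz":0,"roll":0,"jaw":0.67},{"tx":0,"ty":0,"tz":0,"roll":0,"jaw":0.6},{"tx":0,"ty":0,"tz":0,"roll":0,"jaw":0.55},{"tx":0,"ty":0,"tz":0,"roll":0,"jaw":0},{"tx":0,"ty":0,"tz":0,"roll":0,"jaw":0},{"tx":0,"ty":0,"tz":0,"roll":0,"jaw":0}]'
```

```text
time_s: 21.0
position: [0.6592, 0.1284, 0.0984]
tcp_rot: [[-1.0, 0.0, 0.001], [0.0, 1.0, 0.0], [-0.001, 0.0, -1.0]]
force: [0.5, 0.3, 1.0]
opening: 0.864
grasp_force: 0.0
time_s: 21.7
position: [0.6591, 0.1283, 0.098]
tcp_rot: [[-1.0, -0.0, 0.001], [-0.0, 1.0, -0.0], [-0.001, -0.0, -1.0]]
force: [-0.9, -1.5, 3.1]
opening: 0.557
grasp_force: 30.4
```

```bash
python3 -m jog '[{"tx":0,"ty":0,"tz":-1,"roll":0,"jaw":0},{"tx":0,"ty":0,"tz":-2,"roll":0,"jaw":0},{"tx":0,"ty":0,"tz":-3,"roll":0,"jaw":0},{"tx":0,"ty":0,"tz":-4,"roll":0,"jaw":0},{"tx":0,"ty":0,"tz":-2.5,"roll":0,"jaw":0},{"tx":0,"ty":0,"tz":-1,"roll":0,"jaw":0},{"tx":1,"ty":-1,"tz":0,"roll":0,"jaw":0},{"tx":2,"ty":-1.5,"tz":0,"roll":0,"jaw":0}]'; python3 -m jog '[{"tx":3,"ty":-2.5,"tz":0,"roll":0,"jaw":0},{"tx":3.5,"ty":-2.5,"tz":0,"roll":0,"jaw":0},{"tx":3.5,"ty":-2.5,"tz":0,"roll":0,"jaw":0},{"tx":3,"ty":-2.5,"tz":0,"roll":0,"jaw":0},{"tx":2,"ty":-2,"tz":0,"roll":0,"jaw":0},{"tx":1.5,"ty":-1,"tz":0,"roll":0,"jaw":0},{"tx":0.5,"ty":0,"tz":0,"roll":0,"jaw":0},{"tx":0,"ty":0,"tz":0,"roll":0,"jaw":0}]';  python3 -m jog '[{"tx":0,"ty":0,"tz":0,"roll":0,"jaw":0},{"tx":0,"ty":0,"tz":0,"roll":0,"jaw":0}]'; python3 -c "
from lk import *
look('w7',['pot_middle'],.01)"
```

```text
time_s: 22.5
position: [0.629, 0.1041, 0.2321]
tcp_rot: [[-1.0, -0.001, 0.001], [-0.001, 1.0, 0.001], [-0.001, 0.001, -1.0]]
force: [-0.5, -0.1, -2.7]
opening: 0.554
grasp_force: 30.4
time_s: 23.3
position: [0.4578, -0.026, 0.2321]
tcp_rot: [[-1.0, 0.001, -0.001], [0.001, 1.0, 0.001], [0.001, 0.001, -1.0]]
force: [0.1, -0.1, -1.0]
opening: 0.558
grasp_force: 30.4
time_s: 23.5
position: [0.4597, -0.026, 0.2325]
tcp_rot: [[-1.0, -0.001, 0.001], [-0.001, 1.0, 0.0], [-0.001, 0.0, -1.0]]
force: [0.6, -0.2, -1.1]
opening: 0.557
grasp_force: 30.4
23.55 [ 0.4595 -0.026   0.2325] [[-1.0, -0.001, 0.0], [-0.001, 1.0, 0.0], [-0.0, 0.0, -1.0]]
pot_middle 0.74 [246.5 161.5 310.5 215.5] [ 0.4432 -0.0276] [ -1.3 -13.2   1.3   2.7] top [ 0.4453 -0.0276  0.092 ]
[(array([188.9, 278.5]), 0.91)]
```

View pics/w7.png

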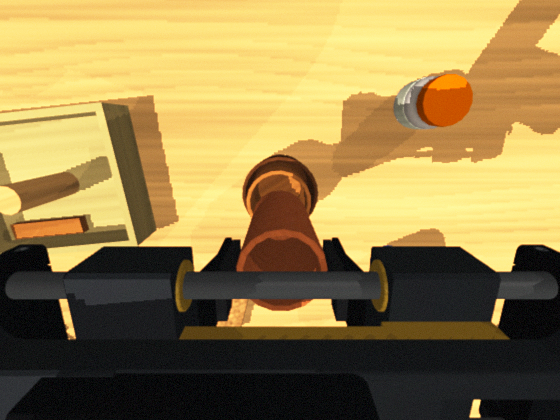

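The held terracotta pot is centred at about column 282 over the middle pot's mouth at about 279, so I'll shift 1 mm toward -y and lower.

```bash
python3 -m jog '[{"tx":0,"ty":-0.1,"tz":1,"roll":0,"jaw":0},{"tx":0,"ty":0,"tz":1.5,"roll":0,"jaw":0},{"tx":0,"ty":0,"tz":1,"roll":0,"jaw":0},{"tx":0,"ty":0,"tz":0.8,"roll":0,"jaw":0},{"tx":0,"ty":0,"tz":0.7,"roll":0,"jaw":0},{"tx":0,"ty":0,"tz":0.7,"roll":0,"jaw":0},{"tx":0,"ty":0,"tz":0,"roll":0,"jaw":0},{"tx":0,"ty":0,"tz":0,"roll":0,"jaw":0}]'; python3 -m jog '[{"tx":0,"ty":0,"tz":0.5,"roll":0,"jaw":0},{"tx":0,"ty":0,"tz":0.6,"roll":0,"jaw":0},{"tx":0,"ty":0,"tz":0.6,"roll":0,"jaw":0},{"tx":0,"ty":0,"tz":0.5,"roll":0,"jaw":0},{"tx":0,"ty":0,"tz":0.4,"roll":0,"jaw":0},{"tx":0,"ty":0,"tz":0.3,"roll":0,"jaw":0},{"tx":0,"ty":0,"tz":0,"roll":0,"jaw":0},{"tx":0,"ty":0,"tz":0,"roll":0,"jaw":0}]'
```

```text
time_s: 24.45
position: [0.4588, -0.0275, 0.1755]
tcp_rot: [[-1.0, -0.0, -0.0], [-0.0, 1.0, -0.0], [0.0, -0.0, -1.0]]
force: [-0.4, 0.2, -1.3]
opening: 0.563
grasp_force: 30.4
time_s: 25.25
position: [0.4588, -0.0275, 0.1465]
tcp_rot: [[-1.0, -0.0, -0.0], [-0.0, 1.0, -0.0], [0.0, -0.0, -1.0]]
force: [-0.4, 0.1, -1.6]
opening: 0.557
grasp_force: 30.4
```

Free so far, with 2.8 cm to go.

```bash
python3 -m jog '[{"tx":0,"ty":0,"tz":0.5,"roll":0,"jaw":0},{"tx":0,"ty":0,"tz":0.5,"roll":0,"jaw":0},{"tx":0,"ty":0,"tz":0.5,"roll":0,"jaw":0},{"tx":0,"ty":0,"tz":0.4,"roll":0,"jaw":0},{"tx":0,"ty":0,"tz":0.3,"roll":0,"jaw":0},{"tx":0,"ty":0,"tz":0.2,"roll":0,"jaw":0},{"tx":0,"ty":0,"tz":0,"roll":0,"jaw":0},{"tx":0,"ty":0,"tz":0,"roll":0,"jaw":0}]'; python3 -m jog '[{"tx":0,"ty":0,"tz":0.2,"roll":0,"jaw":0},{"tx":0,"ty":0,"tz":0.1,"roll":0,"jaw":0},{"tx":0,"ty":0,"tz":0,"roll":0,"jaw":0}]'; python3 -m jog '[{"tx":0,"ty":0,"tz":0.1,"roll":0,"jaw":0},{"tx":0,"ty":0,"tz":0,"roll":0,"jaw":0}]'
```

```text
time_s: 26.05
position: [0.4588, -0.0275, 0.1225]
tcp_rot: [[-1.0, -0.0, 0.0], [-0.0, 1.0, -0.0], [-0.0, -0.0, -1.0]]
force: [-0.1, -1.0, -0.9]
opening: 0.559
grasp_force: 30.4
time_s: 26.35
position: [0.4587, -0.0275, 0.1195]
tcp_rot: [[-1.0, -0.0, -0.0], [-0.0, 1.0, 0.0], [0.0, 0.0, -1.0]]
force: [-0.7, -0.2, -1.7]
opening: 0.556
grasp_force: 30.4
time_s: 26.55
position: [0.4587, -0.0275, 0.1185]
tcp_rot: [[-1.0, -0.0, 0.0], [-0.0, 1.0, -0.0], [-0.0, -0.0, -1.0]]
force: [-0.0, -0.2, -1.5]
opening: 0.558
grasp_force: 30.4
```

```bash
python3 -m jog '[{"tx":0,"ty":0,"tz":0.1,"roll":0,"jaw":0},{"tx":0,"ty":0,"tz":0,"roll":0,"jaw":0}]'
```

```text
time_s: 26.75
position: [0.459, -0.0276, 0.1179]
tcp_rot: [[-1.0, -0.0, 0.001], [-0.0, 1.0, -0.0], [-0.001, -0.0, -1.0]]
force: [-0.2, 1.1, 3.1]
opening: 0.561
grasp_force: 30.4
```

Contact on the floor at the expected height (0.118), so I'll release and lift.

```bash
python3 -m jog '[{"tx":0,"ty":0,"tz":0,"roll":0,"jaw":0.62},{"tx":0,"ty":0,"tz":0,"roll":0,"jaw":0.7},{"tx":0,"ty":0,"tz":0,"roll":0,"jaw":0.85},{"tx":0,"ty":0,"tz":0,"roll":0,"jaw":0.9},{"tx":0,"ty":0,"tz":0,"roll":0,"jaw":0.9}]';  python3 -m jog '[{"tx":0,"ty":0,"tz":-1,"roll":0,"jaw":1},{"tx":0,"ty":0,"tz":-2,"roll":0,"jaw":1},{"tx":0,"ty":0,"tz":-4,"roll":0,"jaw":1},{"tx":0,"ty":0,"tz":-4,"roll":0,"jaw":1},{"tx":0,"ty":0,"tz":-2,"roll":0,"jaw":1},{"tx":0,"ty":0,"tz":-1,"roll":0,"jaw":1},{"tx":0,"ty":0,"tz":0,"roll":0,"jaw":1},{"tx":0,"ty":0,"tz":0,"roll":0,"jaw":1}]'
python3 - <<'E'
from lk import *
look("w8",["pot_small"],.02)
a=cv2.imread("pics/w8.png")[100:310,100:400]; c=cam("scene")["img"][80:220,180:380,::-1]
cv2.imwrite("pics/f.png",np.hstack([cv2.resize(a,(400,280)),cv2.resize(c,(400,280))]))
E
```

```text
time_s: 27.25
position: [0.4587, -0.0274, 0.1175]
tcp_rot: [[-1.0, -0.0, -0.0], [-0.0, 1.0, 0.0], [0.0, 0.0, -1.0]]
force: [-0.5, -0.9, 0.2]
opening: 0.862
grasp_force: 0.0
time_s: 28.05
position: [0.458, -0.0272, 0.2569]
tcp_rot: [[-1.0, -0.0, -0.002], [-0.0, 1.0, 0.001], [0.002, 0.001, -1.0]]
force: [0.3, 1.2, -1.2]
opening: 1.002
grasp_force: 0.0
28.1 [ 0.4577 -0.0272  0.2564] [[-1.0, -0.0, -0.003], [-0.0, 1.0, 0.001], [0.003, 0.001, -1.0]]
pot_small 0.89 [254.5 171.5 304.5 226.5] [ 0.4583 -0.0278] [-0.  -4.5  0.   1.4] top [ 0.4529 -0.0278  0.12  ]
pot_small 0.88 [376.5 240.5 417.5 270.5] [0.508  0.0901] [-26.  -36.2   1.2   2. ] top [0.5131 0.0931 0.12  ]
[(array([184.9, 278.9]), 0.85)]
```

View pics/f.png

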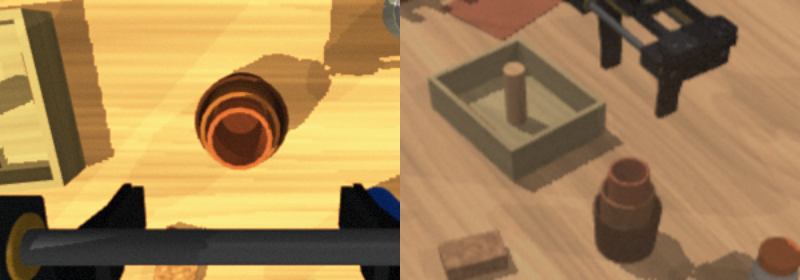

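The composite shows all three pots nested upright and concentric (left about (135,240), right about (210,628)), and the offcut standing in the scrap box at about (90,515).

```bash
python3 -c "
from rig import *
print(hand_in())"
```

```text
the job is handed in; nothing more can be done
None
```

I handed the job in at about 28 s: the offcut is in the scrap box, and the middle and smallest pots are nested upright on the floors of the pots around them, confirmed in the last pictures.

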